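Slide a microplate onto the reader's carrier and close its drawer

TASK

Load the microplate reader: bring the stack up against the open side of the pulled-out drawer, moving aside the bottle or jar that stands in the lane, and slide the loose top plate across, level and without lifting it off, until it lies flat in the nest on its two ledges, down behind the sill. Then push the drawer fully home until its catch snaps in. The rest of the stack must stay flat on the bench, the bottles and the jar must end standing on the bench, and the other things must stay where they are.

Things in the scene. Friction and masses are not known exactly. Their poses are not given: they have to be found in the camera images.
- top_plate: loose lidded microplate with a pattern of coloured wells, 86 (its x) x 128 (its y) x 13.3 mm high, 0.06 kg; lies lengthwise on the stack, its edges within 6 mm of the stack's. Origin: centre of its underside, z up. Too wide for a gripper that opens to 85 mm; slides when pushed on its edge (friction about 0.6)
- plate_stack: banded stack of three plain white microplates, one loose block, 87 (its x) x 129 (its y) x 42.5 mm high, 0.18 kg. Origin: centre of its underside on the bench, z up. Slides on the bench when pushed (friction about 0.6)
- reader: microplate reader, light grey on a dark base, display on its sloping front, fixed to the bench: casing 200 (its x) x 234 (its y) x 142 mm high. Origin: centre of its underside at bench level; +x to its back, +y to the left seen from the robot. Front face at x = -100 mm, upright up to 88 mm height, then sloping back. The drawer comes out of it along -x
- plate_drawer (a joint): how far the reader's plate drawer is out, in m: 0 is fully home, 0.13 fully out. Starts 0.118 to 0.128 out; about 1.5 N of friction. From 13 to 6 mm before home a spring catch resists with 5 to 7 N; nearer than 4 mm it pulls the drawer against its stop and holds it
- nest (a point): plate nest in the drawer, moves with it, axes as the reader's: centre of the tops of two ledges (14 mm wide, along y, at x = +-37.5 mm, 39 mm above the bench, open window between); the plate's origin belongs here. Guides at x = +-45 mm rise 6 mm above the ledges and flare to +-52 mm at the +y end, which is open. At y = -65.5 mm a stop rises 8 mm. Free play of the plate about 2 mm each way
- nest_sill (a point): middle of the top of the sill across the nest's open +y end, 69 mm from the nest's centre, 41.5 mm above the bench: 6.5 mm wide, 2.5 mm above the ledges, so a plate that is all the way in drops behind it. The top of the stack is 1 mm higher. Its upright outer side is 3.2 mm farther out, 72 mm from the nest's centre, and reaches down to 30 mm: the stack can stand against it
- drawer_handle (a point): middle of the drawer's pull bar, 50 mm above the bench, moves with the drawer: round bar 11 mm thick, 96 mm long along the reader's y, 35 mm in front of the drawer's front panel, 43 mm in front of the casing when home. The panel is 138 mm wide (ends 3 mm short of the sill's outer side, so a stack there is not in its way), 27 to 68 mm high
- amber_large: large brown reagent bottle with white cap, 54 mm diameter, 102 mm tall (cap 32 mm diameter, top 16 mm), 0.2 kg, standing on the bench. Origin: centre of its underside, z up. One of the two bottles and the jar stands in the lane between stack and nest; it may be moved to any free place on the bench
- amber_small: small brown reagent bottle with black cap, 46 mm diameter, 90 mm tall (cap 28 mm diameter, top 14 mm), 0.15 kg, standing on the bench. Origin: centre of its underside, z up. One of the two bottles and the jar stands in the lane between stack and nest; it may be moved to any free place on the bench
- jar: small white jar with green screw cap, 41 mm diameter, 46 mm tall, 0.07 kg, standing on the bench. Origin: centre of its underside, z up. One of the two bottles and the jar stands in the lane between stack and nest; it may be moved to any free place on the bench
- tube_rack: blue rack of capped tubes, 62 x 150 (along its y) x 62 mm. Bystander, loose. Origin: centre of its underside
- timer: white wedge-shaped bench timer, 41 x 62 x 65 mm tall. Bystander, loose. Origin: centre of its underside
- tip_box: open white box of yellow pipette tips, 71 x 84 x 40 mm tall. Bystander, loose. Origin: centre of its underside

How it is judged:
On the way, in this order (a step that is already met when the one before it is completed fails the run):
1. the stack stands in line with the nest, close against the drawer's open side (within about 13 mm of touching, within 20 mm of its middle line) (y of plate_stack in the frame of nest below 0.15 m and x of plate_stack in the frame of nest between -0.02 and 0.02 m and value of joint plate_drawer above 0.08 m), for 0.1 s.
2. the loose plate lies flat in the nest of the open drawer, down on its ledges behind the sill (x of top_plate in the frame of nest between -0.004 and 0.004 m and y of top_plate in the frame of nest between -0.004 and 0.004 m and z of top_plate in the frame of nest between -0.0018 and 0.0018 m and angle between the x axis of top_plate and the x axis of nest, either way round below 0.04 rad and angle between top_plate's own z axis and vertical below 0.015 rad and value of joint plate_drawer above 0.08 m), for 0.2 s.
3. the drawer is home in its catch with the plate in its nest (x of top_plate in the frame of nest between -0.004 and 0.004 m and y of top_plate in the frame of nest between -0.004 and 0.004 m and z of top_plate in the frame of nest between -0.0018 and 0.0018 m and angle between the x axis of top_plate and the x axis of nest, either way round below 0.04 rad and angle between top_plate's own z axis and vertical below 0.015 rad and value of joint plate_drawer below 0.0025 m), for 0.2 s.
At the end, for the whole second after the job is handed in: The plate lies in the nest within 4 mm along and across (1.8 mm in height, tilt under 0.015 rad, turned less than 0.04 rad), the drawer is within 2.5 mm of home, and stack, both bottles and jar stand upright (tilt under 0.1 rad) on the bench, at rest (all of step 3 and linear speed of top_plate below 0.01 m/s and angle between each of plate_stack, amber_large, amber_small, jar's own z axis and vertical below 0.1 rad and height (world z) of plate_stack between -0.008 and 0.008 m and height (world z) of amber_large between -0.008 and 0.008 m and height (world z) of amber_small between -0.008 and 0.008 m and height (world z) of jar between -0.008 and 0.008 m and linear speed of each of plate_stack, amber_large, amber_small, jar below 0.02 m/s); the robot touches nothing.
It fails at once if the loose plate tilts more than 0.15 rad (angle between top_plate's own z axis and vertical above 0.15 rad).
It fails at once if the loose plate is lifted more than 20 mm above the stack's height (height (world z) of top_plate above 0.0625 m).
It fails at once if a bottle, the jar or the stack is knocked over (tilt over 0.5 rad) (angle between any of amber_large, amber_small, jar, plate_stack's own z axis and vertical above 0.5 rad).
It fails at once if the tube rack, timer or tip box is moved more than 20 mm (distance of any of tube_rack, timer, tip_box from where it was at the start of the episode above 0.02 m).
It also fails if it takes over 70 s, if anything falls off the work surface, if the arm or the gripper's body presses on something with over 40 N, if the wrist force passes 120 N, or if a joint passes its speed limit or range.

ROBOT

A 7-joint arm with a two-finger parallel gripper is mounted at the origin on a cart in front of the work surface, level with it; the furniture and walls round the work are solid. World frame = base frame: x ahead of the robot, y to its left, z up, the work surface at z = 0. Lengths are in m, angles in rad, forces in N, time in s.
With the tool pointing down it reaches from about 0.4 to 0.85 m from the base axis. Payload 10.4 kg.
Tool frame: the origin (TCP) lies between the finger pads; the fingertips stand ahead of it and the grasp point (between the pads) lies 5 mm behind it (manip.tip_extent is the z of the fingertips in the tool frame, in m); z points along the fingers, y is the line along which they close (so a half turn about z gives the same grasp; the last joint's range is limited). The gripper opens to 85 mm and grips with 20 to 120 N. Pads are 22 mm wide; open, the fingers measure 114 mm over their backs; the gripper's body (76 mm by 85 mm) begins 54 mm behind the grasp point. The pads swing forward as they close: fully open they stand 13 mm farther back than shut.
Start: joints at [1.28, 0.332, -0.065, 1.46, 0.022, 1.35, -0.088], TCP at [0.165, -0.603, 0.245] pointing down, gripper open.
Joint ranges: [-2.6, 2.6], [-0.5, 2.12], [-1.47, 1.34], [0.16, 2.42], [-1.27, 4.41], [0.06, 2.06], [-2.6, 2.6]. Speed limits (rad/s): [2.22, 2.22, 2.79, 2.79, 3.14, 3.14, 3.14].

INTERFACE

Orientations are given as a unit quaternion [x, y, z, w].
In Python, from workcell import status, viewer, manip gives the robot as it stands.
- The arm moves only by the tool play_rows, never from a script. Its argument "plan" is one flat list of numbers, 7 for each row, row after row: the turn, a rotation vector about the tool's x, y, z in degrees, then the shift along the tool's x, y, z in m, then the opening, from 0 (shut) to 1 (fully open). In form: [ax, ay, az, dx, dy, dz, grip, ax, ay, az, dx, dy, dz, grip, ...]. A call has 1 to 20 rows; each row is the pose to reach, as a shift and turn from the pose commanded when the call began, along the tool's axes at that moment; what a row does not reach only later rows make up. A row lasts 1/8 s, in which the tool goes at most 62.5 mm and 10.7 degrees, less where a joint would pass 70% of its speed; a pose out of reach is approached as far as the arm can. A call with a gripper value outside its range is refused whole. The fingers move at their own pace and stop on an object; "squeeze" is the grip in N (left out, the last holds). Time passes only in rows, so rows that repeat a pose let the fingers close. It gives the time, the measured TCP pose, the force, the opening and the grip force at its end, in the units of the state.
- status.get_obs(): the state, without advancing time (a new reading comes with each control period).
- viewer.camera(name): name is "scene" or "side" or "wrist"; returns the picture (480x640x3 uint8, red, green, blue); there is no depth.
- viewer.camera_model(name): a dict with "fx", "fy", "cx", "cy" (pixels), "R" (3x3) and "t" (3): a world point X has camera coordinates R X + t. Camera axes: x right, y down, z forward; pixel columns grow to the right and rows downward; lengths in m; the calibration is good to about 2 mm. A picture is of the moment at which its call begins: read the wrist's pose just before it. camera_model takes no time and is no camera call; for the wrist camera it gives the pose at the moment of the call.
- manip.hand_in(): hands the job in; it is judged then, once.
The state is a dict: "clock": time; "joint_pos": joint angles; "joint_velocities": joint speeds; "tau": joint torques, N m; "position": TCP position; "ee_rot": TCP orientation; "ft_force": force on the tool from outside, world axes, zero at the start; "torque": the same for the moment, N m; "grip_width": opening from 0.0 (shut) to 1.0 (fully open); "grasp_force": force on a finger pad.
Only numpy, scipy, OpenCV 4.12 (cv2) and the standard library are available. Lean on these libraries where they do the work, as an engineer would, in place of code of your own. Each camera call takes 0.05 s, during which the arm holds its last target. There are 200 camera calls.

## Working session

There is one attempt and no reset: what is moved stays moved. The work goes in short steps, Python scripts to look and compute and a tool call to move; the robot and the scene stay as the last step left them, time stands still between calls to the robot, and variables do not carry over. Pictures are saved under pics/ and viewed, at most 10 in all, crops included, and the job is handed in when it is done.

Besides the shell and the picture viewer there is one more tool, called as name(argument=value, ...) on one line, values as JSON. play_rows: Moves the arm, as the interface text tells. Its arguments: {"type":"object","properties":{"plan":{"type":"array","items":{"type":"number"}},"squeeze":{"type":"number"}},"required":["plan"]}

```bash
mkdir -p pics; python3 - <<'E'
from workcell import status, viewer, manip
import cv2,numpy as np
o=status.get_obs();print({k:np.round(v,3).tolist() for k,v in o.items()}, manip.tip_extent)
for n in("scene","side"):
    cv2.imwrite(f"pics/{n}0.png",viewer.camera(n)[:,:,::-1]);m=viewer.camera_model(n);print(n,{k:np.round(v,3).tolist() for k,v in m.items()})
E
ls
```

```text
{'clock': 0.0, 'joint_pos': [1.28, 0.333, -0.065, 1.461, 0.022, 1.35, -0.088], 'joint_velocities': [0.0, 0.002, -0.0, -0.003, 0.001, -0.0, -0.001], 'tau': [-0.0, -62.545, 0.05, -39.159, 0.016, 0.01, -0.0], 'position': [0.165, -0.602, 0.245], 'ee_rot': [0.991, 0.133, -0.0, -0.001], 'ft_force': [-0.432, 0.529, 0.7], 'torque': [-0.019, 0.013, -0.037], 'grasp_force': 0.0, 'grip_width': 1.0} 0.014
scene {'fx': 544.503, 'fy': 544.503, 'cx': 332.912, 'cy': 238.962, 'R': [[-0.636, -0.772, 0.009], [-0.462, 0.371, -0.806], [0.618, -0.516, -0.592]], 't': [0.324, 0.313, 0.853]}
side {'fx': 520.883, 'fy': 520.883, 'cx': 325.447, 'cy': 229.915, 'R': [[0.999, -0.034, 0.014], [-0.01, -0.611, -0.791], [0.036, 0.791, -0.611]], 't': [-0.528, 0.05, 1.259]}
pics
```

View pics/scene0.png

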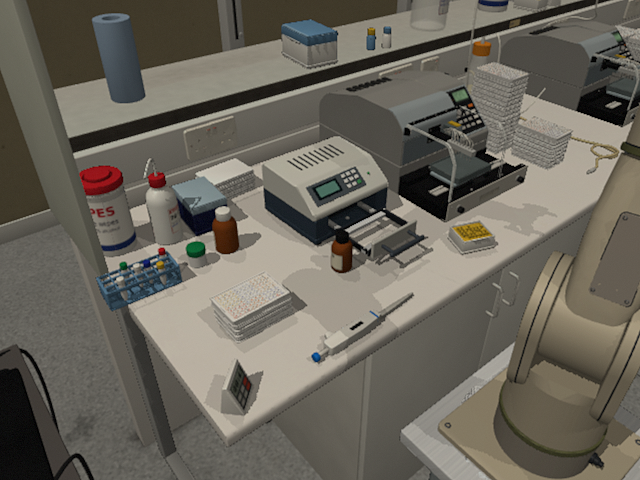

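View pics/side0.png

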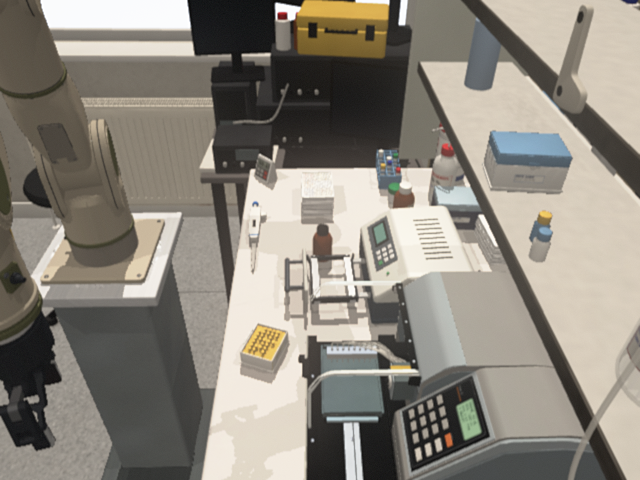

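The small bottle is in the lane, at scene (342,255). The stack is at (252,305), the drawer at (375,235), the tip box at (472,236), the timer at (238,388) and the rack at (140,280). I'll enlarge both views.

```bash
python3 - <<'E'
import cv2
a=cv2.imread("pics/scene0.png");cv2.imwrite("pics/sc1.png",cv2.resize(a[170:370,200:460],None,fx=3,fy=3,interpolation=cv2.INTER_CUBIC))
a=cv2.imread("pics/side0.png");cv2.imwrite("pics/si1.png",cv2.resize(a[160:340,265:465],None,fx=3.3333,fy=3.3333,interpolation=cv2.INTER_CUBIC))
E
```

```text
(no output)
```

View pics/sc1.png

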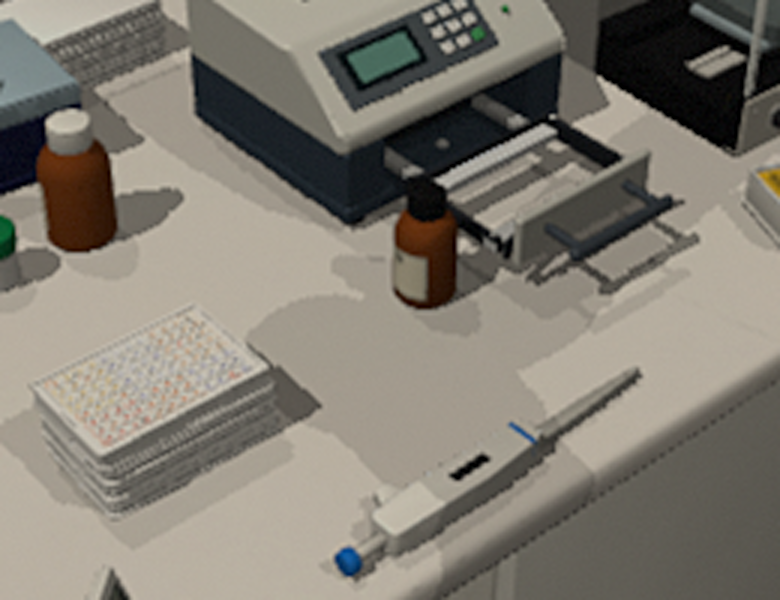

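View pics/si1.png

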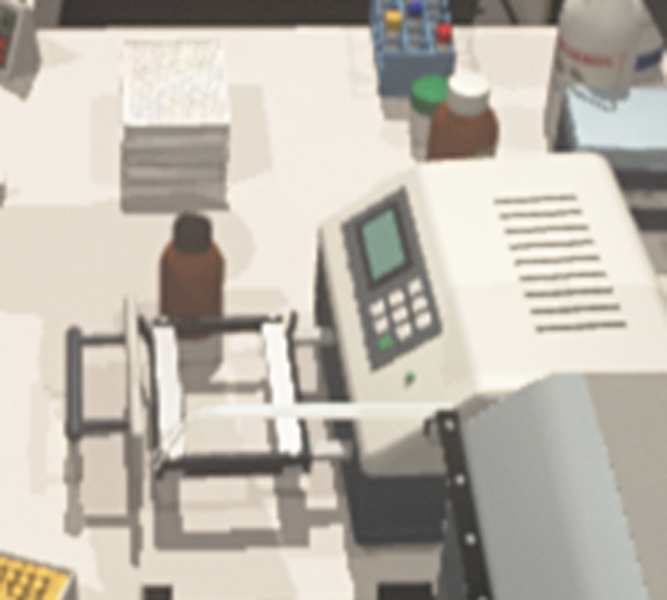

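The small bottle stands right next to the drawer's open side. The stack is beyond it, roughly in line, and the drawer is out. I'll back-project the key points.

```bash
cat > h.py <<'E'
import numpy as np
from workcell import viewer,status
from scipy.spatial.transform import Rotation as Ro
def bp(m,u,v,z):
    R=np.array(m["R"]);t=np.array(m["t"]);c=-R.T@t
    d=R.T@[(u-m["cx"])/m["fx"],(v-m["cy"])/m["fy"],1]
    return (c+d*(z-c[2])/d[2]).round(4)
def proj(m,X):
    p=(np.array(m["R"])@np.array(X,float).T).T+m["t"]
    return np.c_[m["fx"]*p[:,0]/p[:,2]+m["cx"],m["fy"]*p[:,1]/p[:,2]+m["cy"]]
def tool(p):  # world point/target -> shift in tool axes
    o=status.get_obs();R=Ro.from_quat(o["ee_rot"]);return R.inv().apply(np.array(p)-o["position"]).round(4)
E
python3 - <<'E'
from h import *
A=viewer.camera_model("scene");B=viewer.camera_model("side")
s=lambda n,u,v,z:print("sc",n,bp(A,200+u/3,170+v/3,z)[:2])
d=lambda n,u,v,z:print("si",n,bp(B,265+u/3.3333,160+v/3.3333,z)[:2])
for q in [(35,388),(197,306),(272,372),(105,458)]: s("plate",*q,.0558)
for q in [(125,42),(222,42),(229,120),(122,125)]: d("plate",*q,.0558)
s("stack front bottom",115,517,0)
d("stackbot",121,207,0);d("stackbot",227,210,0)
s("cap",430,182,.09);d("cap",192,219,.09);s("base",425,294,0)
s("h",553,235,.05);s("h",672,203,.05);d("h",74,332,.053);d("h",74,434,.053)
s("panel",518,225,.068);s("panel",648,153,.068)
d("sill",145,322,.0415);d("sill",293,320,.0415)
d("ledge",154,330,.039);d("ledge",174,330,.039);d("ledge",265,325,.039);d("ledge",285,323,.039);d("ledge",188,455,.039);d("ledge",300,453,.039);d("ledge",278,455,.039)
s("rdr front corner",355,222,0);s("rdr left",197,118,0);s("rdr right",562,125,0)
s("big cap",68,119,.102);s("tip near",748,190,.04);s("jar",0,228,.046)
print(bp(A,197,246,.046),"jar", bp(A,238,405,0),"timer")
s("pip",348,560,.02);s("pip",636,372,.02);
E
```

```text
sc plate [0.5469 0.2644]
sc plate [0.5501 0.1411]
sc plate [0.4659 0.1405]
sc plate [0.4667 0.2625]
si plate [0.4728 0.263 ]
si plate [0.5539 0.2622]
si plate [0.5543 0.1456]
si plate [0.4706 0.1398]
sc stack front bottom [0.4703 0.2594]
si stackbot [0.4691 0.1078]
si stackbot [0.552  0.1026]
sc cap [ 0.5252 -0.0404]
si cap [ 0.5197 -0.027 ]
sc base [ 0.5157 -0.0299]
sc h [ 0.463  -0.1036]
sc h [ 0.4363 -0.1984]
si h [ 0.4389 -0.1021]
si h [ 0.4412 -0.1992]
sc panel [ 0.4704 -0.0752]
sc panel [ 0.4752 -0.2114]
si sill [ 0.4865 -0.0792]
si sill [ 0.5881 -0.0789]
si ledge [ 0.4926 -0.0848]
si ledge [ 0.5062 -0.0851]
si ledge [ 0.5688 -0.0809]
si ledge [ 0.5827 -0.0791]
si ledge [ 0.5124 -0.2051]
si ledge [ 0.5831 -0.2047]
si ledge [ 0.5691 -0.2062]
sc rdr front corner [ 0.6161 -0.0443]
sc rdr left [ 0.8136 -0.031 ]
sc rdr right [ 0.6138 -0.2632]
sc big cap [0.7368 0.1244]
sc tip near [ 0.4206 -0.2662]
sc jar [0.7214 0.196 ]
[0.7255 0.201  0.046 ] jar [0.3514 0.333  0.    ] timer
sc pip [0.3383 0.1797]
sc pip [ 0.3462 -0.0708]
```

play_rows(plan=[0,0,-74.6,0.5,-0.487,-0.055,1,0,0,-74.6,0.5,-0.487,-0.055,1,0,0,-74.6,0.5,-0.487,-0.055,1,0,0,-74.6,0.5,-0.487,-0.055,1,0,0,-74.6,0.5,-0.487,-0.055,1,0,0,-74.6,0.5,-0.487,-0.055,1,0,0,-74.6,0.5,-0.487,-0.055,1,0,0,-74.6,0.5,-0.487,-0.055,1,0,0,-74.6,0.5,-0.487,-0.055,1,0,0,-74.6,0.5,-0.487,-0.055,1,0,0,-74.6,0.5,-0.487,-0.055,1,0,0,-74.6,0.5,-0.487,-0.055,1,0,0,-74.6,0.5,-0.487,-0.055,1,0,0,-74.6,0.5,-0.487,-0.055,1,0,0,-74.6,0.5,-0.487,-0.055,1], squeeze=30)

```text
clock: 1.98
position: [0.5183, -0.0024, 0.3003]
ee_rot: [0.708, 0.706, -0.0, 0.0]
ft_force: [0.4, -0.8, 0.1]
grip_width: 1.0
grasp_force: 0.0
```

```bash
python3 - <<'E'
from h import *
import cv2,json
m=viewer.camera_model("wrist");o=status.get_obs();print(o["position"],o["ee_rot"],o["clock"],o["joint_pos"])
cv2.imwrite("pics/w1.png",viewer.camera("wrist")[:,:,::-1]);json.dump({k:np.array(v).tolist() for k,v in m.items()},open("w1.json","w"))
print(m["R"],m["t"])
E
```

```text
[ 0.51833449 -0.00236742  0.30026202] [ 7.08345129e-01  7.05866132e-01 -3.44705303e-04  2.51771487e-04] 1.975 [ 0.6308977   0.13529967 -0.77628396  1.62023485  0.09648447  1.42544949
 -0.1583436 ]
[[ 9.99995600e-01 -2.95922002e-03  2.06120372e-04]
 [-2.88745313e-03 -9.55109674e-01  2.96238373e-01]
 [-6.79766962e-04 -2.96237665e-01 -9.55114016e-01]] [-0.51923068 -0.05485965  0.43280855]
```

View pics/w1.png

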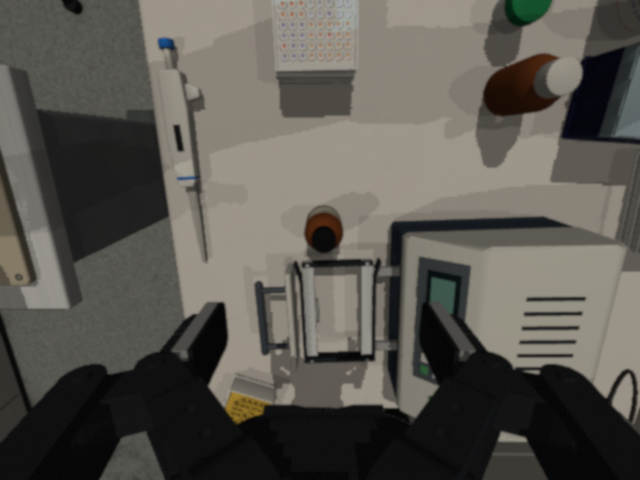

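Wrist view: bottle cap at (323,239), drawer frame at (303..376, 262..357), handle at (264,285..352), and stack front edge at row 71–76 over columns 276–356. I'll enlarge the drawer area.

```bash
python3 - <<'E'
import cv2
a=cv2.imread("pics/w1.png");cv2.imwrite("pics/w1c.png",cv2.resize(a[220:370,245:405],None,fx=4,fy=4,interpolation=cv2.INTER_CUBIC))
E
```

```text
(no output)
```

View pics/w1c.png

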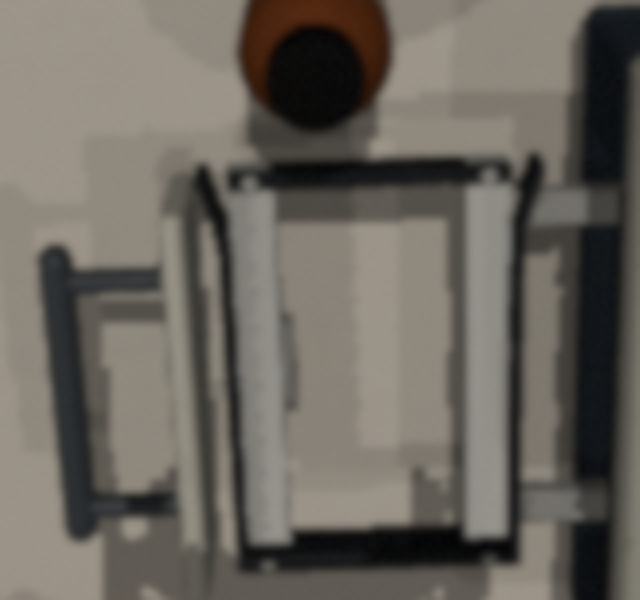

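```bash
python3 - <<'E'
from h import *
import json
m=json.load(open("w1.json"))
c=lambda n,u,v,z:print(n,bp(m,245+u/4,220+v/4,z)[:2])
w=lambda n,u,v,z:print(n,bp(m,u,v,z)[:2])
c("handle+",55,247,.0525);c("handle-",80,538,.0525)
c("ledgeL+",230,195,.039);c("ledgeL-",247,545,.039);c("ledgeR+",510,185,.039);c("ledgeR-",507,540,.039)
c("inL+",275,195,.039);c("inL-",290,545,.039);c("inR+",465,185,.039);c("inR-",464,540,.039)
c("sill L",232,179,.0415);c("sill R",508,172,.0415);c("sill outL",232,169,.0415);c("sill outR",508,161,.0415)
c("cap",315,78,.09);
w("plateL",276.5,70.5,.0558);w("plateR",356,68.5,.0558);w("stackbotL",277,78,.0);w("bigcap",557,77,.102)
E
```

```text
handle+ [ 0.4392 -0.0925]
handle- [ 0.4411 -0.198 ]
ledgeL+ [ 0.4929 -0.0807]
ledgeL- [ 0.496  -0.2107]
ledgeR+ [ 0.5815 -0.0776]
ledgeR- [ 0.5859 -0.209 ]
inL+ [ 0.5071 -0.0807]
inL- [ 0.5109 -0.2108]
inR+ [ 0.5673 -0.0775]
inR- [ 0.5711 -0.2089]
sill L [ 0.4938 -0.0743]
sill R [ 0.5803 -0.0722]
sill outL [ 0.4939 -0.071 ]
sill outR [ 0.5802 -0.0686]
cap [ 0.5199 -0.0269]
plateL [0.4721 0.1429]
plateR [0.5532 0.1445]
stackbotL [0.4653 0.1452]
bigcap [0.7298 0.1284]
```

play_rows(plan=[0,0,0,-0.026,0.001,0.06,1,0,0,0,-0.026,0.001,0.12,1,0,0,0,-0.026,0.001,0.18,1,0,0,0,-0.026,0.001,0.23,1,0,0,0,-0.026,0.001,0.258,1,0,0,0,-0.026,0.001,0.258,1,0,0,0,-0.026,0.001,0.258,0.3,0,0,0,-0.026,0.001,0.258,0.3,0,0,0,-0.026,0.001,0.258,0.3,0,0,0,-0.026,0.001,0.258,0.3,0,0,0,-0.026,0.001,0.258,0.3,0,0,0,-0.026,0.001,0.258,0.3,0,0,0,-0.026,0.001,0.24,0.3,0,0,0,-0.026,0.001,0.23,0.3,0,0,0,-0.026,0.001,0.23,0.3], squeeze=30)

```text
clock: 3.9
position: [0.5205, -0.0269, 0.0717]
ee_rot: [0.708, 0.707, 0.001, 0.001]
ft_force: [0.2, -0.3, -1.6]
grip_width: 0.526
grasp_force: 31.4
```

play_rows(plan=[0,0,0,0.015,0.03,0,0.3,0,0,0,0.04,0.07,0,0.3,0,0,0,0.06,0.11,0,0.3,0,0,0,0.072,0.13,0,0.3,0,0,0,0.072,0.13,0,0.3,0,0,0,0.072,0.13,0.014,0.3,0,0,0,0.072,0.13,0.024,0.3,0,0,0,0.072,0.13,0.0275,0.3,0,0,0,0.072,0.13,0.0275,0.3,0,0,0,0.072,0.13,0.0275,0.3,0,0,0,0.072,0.13,0.0275,1,0,0,0,0.072,0.13,0.0275,1,0,0,0,0.072,0.13,0.0275,1,0,0,0,0.072,0.13,0.0275,1])

```text
clock: 5.65
position: [0.6497, 0.045, 0.0426]
ee_rot: [0.707, 0.707, -0.0, -0.0]
ft_force: [-0.0, 0.1, -0.0]
grip_width: 1.0
grasp_force: 0.0
```

play_rows(plan=[0,0,0,0,0,-0.06,1,0,0,0,0,0,-0.12,1,0,0,0,0.02,0,-0.16,1,0,0,-1.5,0.07,-0.035,-0.16,0.6,0,0,-1.5,0.12,-0.07,-0.16,0.6,0,0,-1.5,0.17,-0.1,-0.16,0.6,0,0,-1.5,0.22,-0.125,-0.16,0.6,0,0,-1.5,0.257,-0.139,-0.16,0.6,0,0,-1.5,0.257,-0.139,-0.16,0.6,0,0,-1.5,0.257,-0.139,-0.1,0.6,0,0,-1.5,0.257,-0.139,-0.04,0.6,0,0,-1.5,0.257,-0.139,0.01,0.6,0,0,-1.5,0.257,-0.139,0.0186,0.6,0,0,-1.5,0.257,-0.139,0.0186,0.6])

```text
clock: 7.4
position: [0.5117, 0.3022, 0.0252]
ee_rot: [0.698, 0.716, 0.0, 0.0]
ft_force: [0.1, -0.3, 0.2]
grip_width: 0.6
grasp_force: 0.0
```

```bash
python3 - <<'E'
from h import *
import cv2
m=viewer.camera_model("side");a=viewer.camera("side")[:,:,::-1]
w=viewer.camera("wrist")[:,:,::-1]
cv2.imwrite("pics/p3.png",np.hstack([cv2.resize(a[120:280,220:420],None,fx=2,fy=2),cv2.resize(w,(400,320))]))
E
```

```text
(no output)
```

View pics/p3.png

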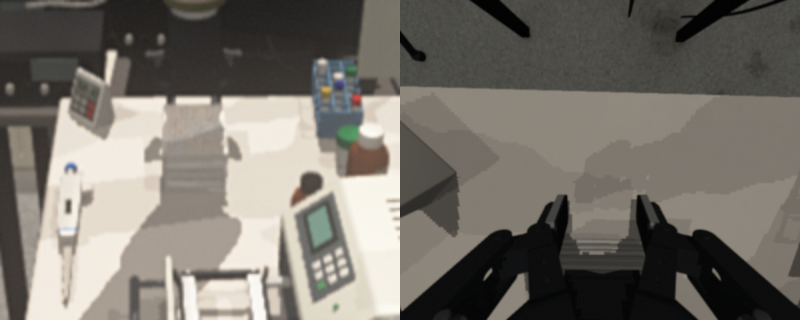

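play_rows(plan=[0,0,0,-0.012,0,0,0.6,0,0,0,-0.02,0,0,0.6,0,0,0,-0.025,0,0,0.6,0,0,0,-0.03,0.0005,0,0.6,0,0,0,-0.04,0.0015,0,0.6,0,0,0,-0.052,0.003,0,0.6,0,0,0,-0.066,0.0045,0,0.6,0,0,0,-0.08,0.006,0,0.6,0,0,0,-0.094,0.0075,0,0.6,0,0,0,-0.108,0.009,0,0.6,0,0,0,-0.122,0.0105,0,0.6,0,0,0,-0.136,0.012,0,0.6,0,0,0,-0.15,0.0135,0,0.6,0,0,0,-0.164,0.015,0,0.6,0,0,0,-0.176,0.0165,0,0.6,0,0,0,-0.186,0.018,0,0.6,0,0,0,-0.193,0.019,0,0.6,0,0,0,-0.195,0.0195,0,0.6])

```text
clock: 9.75
position: [0.5356, 0.1068, 0.0244]
ee_rot: [0.699, 0.716, 0.0, 0.0]
ft_force: [-1.2, 4.3, 6.6]
grip_width: 0.599
grasp_force: 2.1
```

```bash
python3 - <<'E'
from h import *
import cv2
a=viewer.camera("side")[:,:,::-1];cv2.imwrite("pics/full4.png",a);b=viewer.camera("scene")[:,:,::-1];cv2.imwrite("pics/full4s.png",b)
cv2.imwrite("pics/p4.png",np.hstack([cv2.resize(a[175:325,280:380],None,fx=4,fy=4,interpolation=cv2.INTER_CUBIC),cv2.resize(b[190:340,270:370],None,fx=4,fy=4,interpolation=cv2.INTER_CUBIC)]))
E
```

```text
(no output)
```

View pics/p4.png

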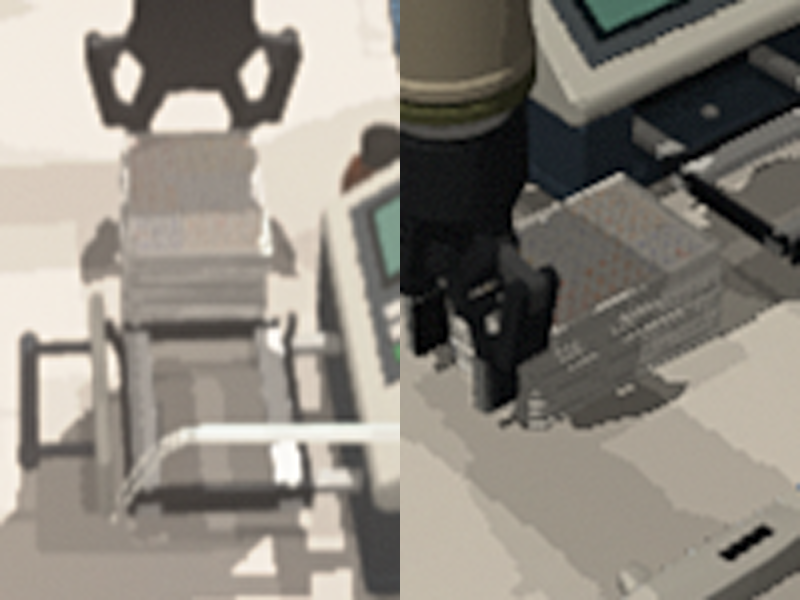

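```bash
python3 - <<'E'
from h import *
B=viewer.camera_model("side");A=viewer.camera_model("scene")
d=lambda n,u,v,z:print("si",n,bp(B,280+u/4,175+v/4,z)[:2])
s=lambda n,u,v,z:print("sc",n,bp(A,270+u/4,190+v/4,z)[:2])
d("pl",121,256,.0558);d("pr",271,254,.0558);d("farL",122,137,.0558)
d("stbot",121,318,0.0);d("stbot",268,318,0.0)
d("sillL",128,326,.0415);d("sillR",276,322,.0415)
d("ledge-L",140,487,.039);d("ledge-R",300,484,.039)
s("back",622,173,.0558);s("right",718,243,.0558)
s("sill",690,178,.0415);s("sill",793,245,.0415)
print(tool([0.5338,.0695,.0252]))
E
```

```text
si pl [ 0.4911 -0.0329]
si pr [ 0.5789 -0.0325]
si farL [0.493  0.0869]
si stbot [ 0.491  -0.0232]
si stbot [ 0.5799 -0.0247]
si sillL [ 0.4945 -0.079 ]
si sillR [ 0.5793 -0.077 ]
si ledge-L [ 0.499  -0.2055]
si ledge-R [ 0.583 -0.205]
sc back [ 0.4405 -0.2068]
sc right [ 0.3654 -0.1994]
sc sill [ 0.426 -0.249]
sc sill [ 0.3499 -0.2454]
[-0.0371 -0.0027 -0.0008]
```

play_rows(plan=[0,0,0,-0.008,0,-0.002,0.6,0,0,0,-0.018,0,-0.002,0.6,0,0,0,-0.026,0,-0.002,0.6,0,0,0,-0.033,0,-0.002,0.6,0,0,0,-0.036,0,-0.002,0.6,0,0,0,-0.037,0,-0.002,0.6,0,0,0,-0.037,0,-0.002,0.6])

```text
clock: 10.72
position: [0.5364, 0.0708, 0.0262]
ee_rot: [0.698, 0.716, -0.0, 0.0]
ft_force: [-0.5, -0.2, -0.1]
grip_width: 0.599
grasp_force: 0.0
```

play_rows(plan=[0,0,0,-0.001,0,0,0.6,0,0,0,-0.002,0,0,0.6,0,0,0,-0.002,0,0,0.6])

```text
clock: 11.1
position: [0.5364, 0.0689, 0.0262]
ee_rot: [0.698, 0.716, 0.0, 0.0]
ft_force: [-0.3, 0.9, 0.1]
grip_width: 0.602
grasp_force: 0.4
```

play_rows(plan=[0,0,0,-0.001,0,0,0.6,0,0,0,-0.002,0,0,0.6,0,0,0,-0.002,0,0,0.6])

```text
clock: 11.48
position: [0.5364, 0.0673, 0.0263]
ee_rot: [0.698, 0.716, 0.0, -0.0]
ft_force: [0.1, 4.7, -0.5]
grip_width: 0.606
grasp_force: 2.1
```

play_rows(plan=[0,0,0,-0.001,0,0,0.6,0,0,0,-0.002,0,0,0.6,0,0,0,-0.002,0,0,0.6])

```text
clock: 11.85
position: [0.5362, 0.0671, 0.0263]
ee_rot: [0.697, 0.717, 0.001, -0.001]
ft_force: [-0.5, 9.4, -0.4]
grip_width: 0.599
grasp_force: 4.9
```

```bash
python3 - <<'E'
from h import *
import cv2
a=viewer.camera("side")[:,:,::-1];b=viewer.camera("scene")[:,:,::-1]
cv2.imwrite("pics/p5.png",np.hstack([cv2.resize(a[190:300,280:380],None,fx=4,fy=4,interpolation=cv2.INTER_CUBIC),cv2.resize(b[190:300,300:400],None,fx=4,fy=4,interpolation=cv2.INTER_CUBIC)]))
E
```

```text
(no output)
```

View pics/p5.png

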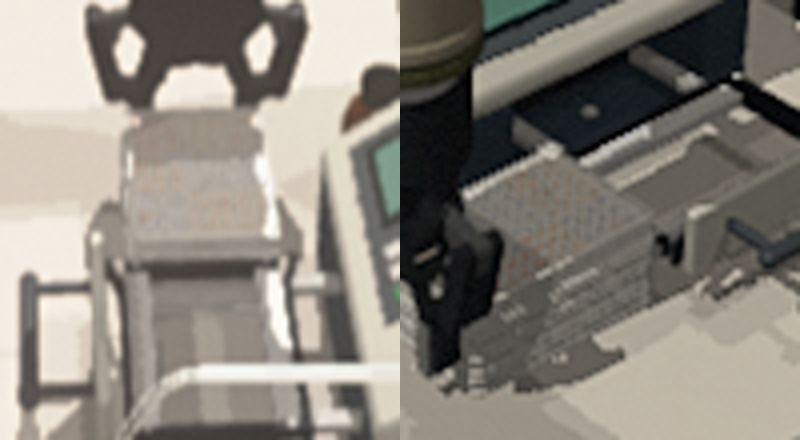

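```bash
python3 - <<'E'
from h import *
from workcell import manip
B=viewer.camera_model("side");A=viewer.camera_model("scene")
d=lambda n,u,v,z:print("si",n,bp(B,280+u/4,190+v/4,z)[:2])
s=lambda n,u,v,z:print("sc",n,bp(A,300+(u-400)/4,190+v/4,z)[:2])
d("pl",122,239,.0558);d("pr",276,237,.0558)
s("back",560,155,.0558);s("right",655,215,.0558)
print(manip.tip_extent,status.get_obs()["position"])
E
```

```text
si pl [ 0.4912 -0.0721]
si pr [ 0.5791 -0.0718]
sc back [ 0.5716 -0.071 ]
sc right [ 0.4972 -0.0749]
0.014 [0.53618402 0.06711695 0.02627023]
```

play_rows(plan=[0,0,0,0.006,0,0,0.6,0,0,0,0.012,0,0,0.6,0,0,0,0.012,0,-0.02,0.6,0,0,0,0.012,0,-0.0332,0.6,0,0,0,0.012,0,-0.0332,0.6])

```text
clock: 12.58
position: [0.5373, 0.0765, 0.0612]
ee_rot: [0.698, 0.716, 0.001, 0.001]
ft_force: [-0.5, 0.8, -0.1]
grip_width: 0.596
grasp_force: 0.0
```

play_rows(plan=[0,0,0,-0.005,0,0.001,0.6,0,0,0,-0.01,0,0.001,0.6,0,0,0,-0.016,0.0005,0.001,0.6,0,0,0,-0.024,0.001,0.001,0.6,0,0,0,-0.034,0.0015,0.001,0.6,0,0,0,-0.044,0.0015,0.001,0.6,0,0,0,-0.054,0.0015,0.001,0.6,0,0,0,-0.064,0.0015,0.001,0.6,0,0,0,-0.074,0.0015,0.001,0.6,0,0,0,-0.084,0.0015,0.001,0.6,0,0,0,-0.09,0.0015,0.001,0.6,0,0,0,-0.09,0.0015,0.001,0.6])

```text
clock: 14.08
position: [0.54, -0.0138, 0.0584]
ee_rot: [0.698, 0.716, -0.0, 0.0]
ft_force: [0.0, -0.3, -0.1]
grip_width: 0.599
grasp_force: 0.0
```

```bash
python3 - <<'E'
from h import *
import cv2
a=viewer.camera("side")[:,:,::-1];b=viewer.camera("scene")[:,:,::-1]
cv2.imwrite("pics/p6.png",np.hstack([cv2.resize(a[190:310,280:380],None,fx=4,fy=4,interpolation=cv2.INTER_CUBIC),cv2.resize(b[180:300,320:420],None,fx=4,fy=4,interpolation=cv2.INTER_CUBIC)]))
E
```

```text
(no output)
```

View pics/p6.png

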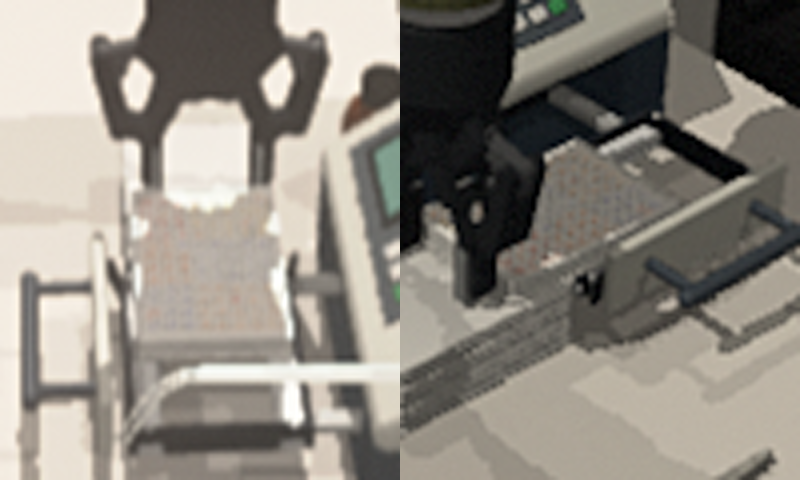

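The plate is entering squarely between the guides, with both fingers behind it. I'll keep pushing, slowly at the end.

play_rows(plan=[0,0,0,-0.006,0,0,0.6,0,0,0,-0.014,0,0,0.6,0,0,0,-0.022,0,0,0.6,0,0,0,-0.03,0,0,0.6,0,0,0,-0.038,0,0,0.6,0,0,0,-0.045,0,0,0.6,0,0,0,-0.05,0,0,0.6,0,0,0,-0.0525,0,0,0.6,0,0,0,-0.0535,0,0,0.6,0,0,0,-0.0535,0,0,0.6])

```text
clock: 15.42
position: [0.5414, -0.0665, 0.0585]
ee_rot: [0.698, 0.716, 0.0, 0.0]
ft_force: [0.4, -0.2, -0.8]
grip_width: 0.599
grasp_force: 0.0
```

play_rows(plan=[0,0,0,-0.001,0,0,0.6,0,0,0,-0.001,0,0,0.6])

```text
clock: 15.68
position: [0.5414, -0.0676, 0.0584]
ee_rot: [0.698, 0.716, -0.0, 0.0]
ft_force: [0.1, -0.2, -0.2]
grip_width: 0.601
grasp_force: 0.0
```

play_rows(plan=[0,0,0,-0.001,0,0,0.6,0,0,0,-0.001,0,0,0.6])

```text
clock: 15.92
position: [0.5414, -0.0687, 0.0584]
ee_rot: [0.698, 0.716, -0.0, 0.0]
ft_force: [0.2, -0.3, 0.1]
grip_width: 0.601
grasp_force: 0.0
```

play_rows(plan=[0,0,0,-0.001,0,0,0.6,0,0,0,-0.001,0,0,0.6])

```text
clock: 16.18
position: [0.5414, -0.0698, 0.0584]
ee_rot: [0.698, 0.716, -0.0, 0.0]
ft_force: [-0.1, 1.5, -0.0]
grip_width: 0.598
grasp_force: 0.0
```

play_rows(plan=[0,0,0,-0.001,0,0,0.6,0,0,0,-0.001,0,0,0.6])

```text
clock: 16.42
position: [0.5414, -0.0701, 0.0584]
ee_rot: [0.698, 0.716, 0.0, -0.0]
ft_force: [-0.2, 2.5, 0.8]
grip_width: 0.6
grasp_force: 1.5
```

play_rows(plan=[0,0,0,-0.001,0,0,0.6,0,0,0,-0.001,0,0,0.6])

```text
clock: 16.68
position: [0.5413, -0.0703, 0.0584]
ee_rot: [0.698, 0.716, 0.0, -0.001]
ft_force: [-1.0, 6.0, 1.0]
grip_width: 0.597
grasp_force: 3.1
```

play_rows(plan=[0,0,0,0.006,0,0,0.6,0,0,0,0.012,0,0,0.6,0,0,0,0.012,0,-0.03,0.6,0,0,0,0.012,0,-0.03,0.6,0,0,0,-0.029,0,-0.03,0.6,0,0,0,-0.029,0,-0.02,0.6,0,0,0,-0.029,0,-0.012,0.6,0,0,0,-0.029,0,-0.012,0.6])

```text
clock: 17.68
position: [0.5416, -0.0994, 0.0694]
ee_rot: [0.698, 0.716, -0.0, -0.001]
ft_force: [0.5, -0.4, 0.5]
grip_width: 0.601
grasp_force: 0.0
```

play_rows(plan=[0,0,0,0,0,0.001,0.6,0,0,0,0,0,0.002,0.6,0,0,0,0,0,0.002,0.6])

```text
clock: 18.05
position: [0.5423, -0.1005, 0.0685]
ee_rot: [0.698, 0.716, 0.0, 0.0]
ft_force: [-0.3, 0.2, 0.2]
grip_width: 0.601
grasp_force: 0.0
```

play_rows(plan=[0,0,0,0,0,0.001,0.6,0,0,0,0,0,0.001,0.6])

```text
clock: 18.3
position: [0.5421, -0.1007, 0.0674]
ee_rot: [0.698, 0.716, -0.0, 0.0]
ft_force: [-0.2, 0.7, -1.5]
grip_width: 0.599
grasp_force: 0.0
```

play_rows(plan=[0,0,0,0,0,0.001,0.6,0,0,0,0,0,0.001,0.6])

```text
clock: 18.55
position: [0.5421, -0.1007, 0.0663]
ee_rot: [0.698, 0.716, -0.0, 0.0]
ft_force: [-0.6, -0.5, -0.5]
grip_width: 0.6
grasp_force: 0.0
```

play_rows(plan=[0,0,0,0,0,0.001,0.6,0,0,0,0,0,0.001,0.6])

```text
clock: 18.8
position: [0.5421, -0.1006, 0.0653]
ee_rot: [0.698, 0.716, -0.0, -0.0]
ft_force: [0.0, -0.8, 0.2]
grip_width: 0.602
grasp_force: 0.0
```

play_rows(plan=[0,0,0,0,0,0.001,0.6,0,0,0,0,0,0.001,0.6])

```text
clock: 19.05
position: [0.5421, -0.1006, 0.0643]
ee_rot: [0.698, 0.716, -0.0, -0.0]
ft_force: [0.4, 0.4, -0.1]
grip_width: 0.6
grasp_force: 0.0
```

play_rows(plan=[0,0,0,0,0,0.001,0.6,0,0,0,0,0,0.001,0.6])

```text
clock: 19.3
position: [0.5421, -0.1006, 0.0633]
ee_rot: [0.698, 0.716, -0.0, -0.0]
ft_force: [0.9, -0.2, 0.4]
grip_width: 0.6
grasp_force: 0.0
```

play_rows(plan=[0,0,0,0,0,0.001,0.6,0,0,0,0,0,0.001,0.6])

```text
clock: 19.55
position: [0.5428, -0.1006, 0.0631]
ee_rot: [0.698, 0.716, 0.0, 0.001]
ft_force: [-0.6, 0.2, 6.6]
grip_width: 0.602
grasp_force: 3.0
```

play_rows(plan=[0,0,0,0,0,-0.006,0.6,0,0,0,-0.04,0,-0.006,0.6,0,0,0,-0.082,0,-0.006,0.6,0,0,0,-0.082,0,-0.004,0.6,0,0,0,-0.082,0,-0.002,0.6,0,0,0,-0.082,0,-0.0015,0.6,0,0,0,-0.082,0,-0.0015,0.6])

```text
clock: 20.42
position: [0.5444, -0.1816, 0.064]
ee_rot: [0.698, 0.716, 0.0, -0.0]
ft_force: [0.6, -0.3, -0.0]
grip_width: 0.6
grasp_force: 0.0
```

play_rows(plan=[0,0,0,0,0,0.0008,0.6,0,0,0,0,0,0.0008,0.6])

```text
clock: 20.68
position: [0.5444, -0.1823, 0.0632]
ee_rot: [0.698, 0.716, 0.0, 0.0]
ft_force: [-0.5, 0.5, 0.5]
grip_width: 0.602
grasp_force: 0.4
```

play_rows(plan=[0,0,0,0,0,0.0008,0.6,0,0,0,0,0,0.0008,0.6])

```text
clock: 20.92
position: [0.5449, -0.1823, 0.0631]
ee_rot: [0.698, 0.716, 0.0, 0.001]
ft_force: [-0.8, 1.2, 6.8]
grip_width: 0.601
grasp_force: 3.5
```

play_rows(plan=[0,0,0,0,0,-0.04,0.6,0,0,0,0,0,-0.085,0.4,0,0,0,0.018,-0.045,-0.085,0,0,0,0,0.035,-0.095,-0.085,0,0,0,0,0.037,-0.138,-0.085,0,0,0,0,0.037,-0.138,-0.085,0,0,0,0,0.037,-0.138,-0.085,0,0,0,0,0.037,-0.138,-0.04,0,0,0,0,0.037,-0.138,0.0,0,0,0,0,0.037,-0.138,0.014,0,0,0,0,0.037,-0.138,0.014,0])

```text
clock: 22.3
position: [0.4058, -0.1486, 0.0481]
ee_rot: [0.698, 0.716, 0.0, -0.001]
ft_force: [-0.3, 0.2, -0.5]
grip_width: -0.004
grasp_force: 0.0
```

play_rows(plan=[0,0,0,0,0.005,0,0,0,0,0,0,0.01,0,0,0,0,0,0,0.014,0,0,0,0,0,0,0.018,0,0,0,0,0,0,0.024,0,0,0,0,0,0,0.031,0,0,0,0,0,0,0.039,0,0,0,0,0,0,0.047,0,0,0,0,0,0,0.055,0,0,0,0,0,0,0.063,0,0,0,0,0,0,0.071,0,0,0,0,0,0,0.079,0,0,0,0,0,0,0.087,0,0,0,0,0,0,0.095,0,0,0,0,0,0,0.102,0,0,0,0,0,0,0.109,0,0,0,0,0,0,0.114,0,0,0,0,0,0,0.116,0,0,0,0,0,0,0.116,0,0])

```text
clock: 24.68
position: [0.5217, -0.1463, 0.0485]
ee_rot: [0.698, 0.716, 0.0, 0.0]
ft_force: [-0.3, -0.6, -0.7]
grip_width: 0.0
grasp_force: 0.0
```

play_rows(plan=[0,0,0,0,0.003,0,0,0,0,0,0,0.006,0,0,0,0,0,0,0.008,0,0])

```text
clock: 25.05
position: [0.5295, -0.1461, 0.0484]
ee_rot: [0.698, 0.716, -0.0, 0.0]
ft_force: [-1.0, -0.4, 0.8]
grip_width: -0.006
grasp_force: 0.8
```

play_rows(plan=[0,0,0,0,0.003,0,0,0,0,0,0,0.005,0,0,0,0,0,0,0.005,0,0])

```text
clock: 25.42
position: [0.5346, -0.1458, 0.0483]
ee_rot: [0.698, 0.716, 0.0, 0.0]
ft_force: [-0.2, -1.1, -0.2]
grip_width: 0.002
grasp_force: 0.1
```

```bash
python3 - <<'E'
from h import *
import cv2,glob
b=viewer.camera("side")[:,:,::-1];cv2.imwrite("pics/side7.png",b)
B=viewer.camera_model("side")
# dark handle bar: columns of mean darkness along row strips left of casing
g=cv2.cvtColor(b,cv2.COLOR_BGR2GRAY)
for y in(-.11,-.185):
    X=[[x,y,.053] for x in np.arange(.43,.62,.004)]
    P=proj(B,X);print(y,[(round(x[0],3),int(g[int(round(v)),int(round(u))])) for x,(u,v) in zip(X,P)])
E
```

```text
-0.11 [(np.float64(0.43), 238), (np.float64(0.434), 238), (np.float64(0.438), 238), (np.float64(0.442), 238), (np.float64(0.446), 237), (np.float64(0.45), 237), (np.float64(0.454), 238), (np.float64(0.458), 238), (np.float64(0.462), 238), (np.float64(0.466), 238), (np.float64(0.47), 237), (np.float64(0.474), 238), (np.float64(0.478), 238), (np.float64(0.482), 237), (np.float64(0.486), 238), (np.float64(0.49), 239), (np.float64(0.494), 202), (np.float64(0.498), 86), (np.float64(0.502), 75), (np.float64(0.506), 76), (np.float64(0.51), 78), (np.float64(0.514), 79), (np.float64(0.518), 77), (np.float64(0.522), 76), (np.float64(0.526), 75), (np.float64(0.53), 73), (np.float64(0.534), 101), (np.float64(0.538), 102), (np.float64(0.542), 72), (np.float64(0.546), 71), (np.float64(0.55), 73), (np.float64(0.554), 72), (np.float64(0.558), 75), (np.float64(0.562), 75), (np.float64(0.566), 71), (np.float64(0.57), 70), (np.float64(0.574), 69), (np.float64(0.578), 74), (np.float64(0.582), 91), (np.float64(0.586), 86), (np.float64(0.59), 135), (np.float64(0.594), 228), (np.float64(0.598), 112), (np.f
[... 667 characters left out ...]
3), (np.float64(0.514), 228), (np.float64(0.518), 228), (np.float64(0.522), 229), (np.float64(0.526), 229), (np.float64(0.53), 230), (np.float64(0.534), 234), (np.float64(0.538), 236), (np.float64(0.542), 212), (np.float64(0.546), 202), (np.float64(0.55), 185), (np.float64(0.554), 182), (np.float64(0.558), 183), (np.float64(0.562), 185), (np.float64(0.566), 183), (np.float64(0.57), 183), (np.float64(0.574), 182), (np.float64(0.578), 182), (np.float64(0.582), 184), (np.float64(0.586), 182), (np.float64(0.59), 186), (np.float64(0.594), 237), (np.float64(0.598), 236), (np.float64(0.602), 233), (np.float64(0.606), 233), (np.float64(0.61), 234), (np.float64(0.614), 235), (np.float64(0.618), 234)]
```

play_rows(plan=[0,0,0,0,0.002,0,0,0,0,0,0,0.004,0,0,0,0,0,0,0.005,0,0])

```text
clock: 25.85
position: [0.5378, -0.1457, 0.0481]
ee_rot: [0.698, 0.716, -0.001, -0.001]
ft_force: [-10.6, -0.2, 8.5]
grip_width: -0.001
grasp_force: 5.4
```

play_rows(plan=[0,0,0,0,0.002,0,0,0,0,0,0,0.004,0,0,0,0,0,0,0.004,0,0])

```text
clock: 26.22
position: [0.5432, -0.1456, 0.0482]
ee_rot: [0.698, 0.716, -0.0, -0.0]
ft_force: [-1.1, -1.5, -1.0]
grip_width: -0.005
grasp_force: 0.6
```

play_rows(plan=[0,0,0,0,0.002,0,0,0,0,0,0,0.003,0,0,0,0,0,0,0.003,0,0])

```text
clock: 26.6
position: [0.5468, -0.1455, 0.0484]
ee_rot: [0.698, 0.716, 0.0, 0.0]
ft_force: [-0.3, 0.8, 0.1]
grip_width: -0.002
grasp_force: 0.0
```

play_rows(plan=[0,0,0,0,0.002,0,0,0,0,0,0,0.003,0,0,0,0,0,0,0.003,0,0])

```text
clock: 26.98
position: [0.5477, -0.1455, 0.0481]
ee_rot: [0.698, 0.716, -0.001, -0.001]
ft_force: [-10.6, 1.0, 6.7]
grip_width: -0.007
grasp_force: 5.2
```

play_rows(plan=[0,0,0,0,0.002,0,0,0,0,0,0,0.003,0,0,0,0,0,0,0.003,0,0])

```text
clock: 27.35
position: [0.5481, -0.1456, 0.0477]
ee_rot: [0.698, 0.716, -0.004, -0.003]
ft_force: [-23.7, 1.5, 16.5]
grip_width: -0.002
grasp_force: 12.1
```

play_rows(plan=[0,0,0,0,0.002,0,0,0,0,0,0,0.002,0,0])

```text
clock: 27.6
position: [0.5483, -0.1456, 0.0475]
ee_rot: [0.698, 0.716, -0.005, -0.005]
ft_force: [-33.8, 2.0, 26.1]
grip_width: 0.002
grasp_force: 17.3
```

Hard stop reached, about 10 mm past the catch's resistance. I'll retreat and check.

play_rows(plan=[0,0,0,0,-0.006,0,0,0,0,0,0,-0.02,0,0,0,0,0,0,-0.06,0,0,0,0,0,0,-0.1,0,0,0,0,0,0,-0.11,-0.06,0,0,0,0,0,-0.11,-0.12,0,0,0,0,-0.06,-0.11,-0.2,0,0,0,0,-0.12,-0.11,-0.25,0,0,0,0,-0.18,-0.11,-0.25,0,0,0,0,-0.2,-0.11,-0.25,0,0,0,0,-0.2,-0.11,-0.25,0])

```text
clock: 28.98
position: [0.4479, -0.3531, 0.2984]
ee_rot: [0.701, 0.714, -0.0, 0.001]
ft_force: [0.5, 1.3, 0.0]
grip_width: 0.003
grasp_force: 0.0
```

```bash
python3 - <<'E'
from h import *
import cv2
b=viewer.camera("side")[:,:,::-1];B=viewer.camera_model("side");g=cv2.cvtColor(b,cv2.COLOR_BGR2GRAY)
for y in(-.12,-.17):
    xs=np.arange(.42,.62,.003);P=proj(B,[[x,y,.053] for x in xs])
    print(y,[(round(float(x),3),int(g[int(round(v)),int(round(u))])) for x,(u,v) in zip(xs,P) if x>.54])
# bottle/stack upright check: compare against start image at amber_large/jar/rack/timer/tip box
a=cv2.imread("pics/scene0.png");s=viewer.camera("scene")[:,:,::-1];cv2.imwrite("pics/sceneE.png",s);cv2.imwrite("pics/sideE.png",b)
d=cv2.absdiff(a,s).max(2)
for n,(x0,y0,x1,y1) in dict(big=(212,205,240,255),jar=(185,240,207,268),rack=(97,248,183,305),timer=(222,360,255,412),tip=(447,218,497,252)).items(): print(n,(d[y0:y1,x0:x1]>40).mean().round(3))
# small bottle: dark cap expected at (.65,.045,.09), brown body below
hsv=cv2.cvtColor(s,cv2.COLOR_BGR2HSV);A=viewer.camera_model("scene")
print("cap,body px",proj(A,[[.65,.045,.09],[.65,.045,.04],[.65,.045,0]]).round(0).tolist())
for X in([.65,.045,.085],[.65,.045,.05],[.65,.045,.02]):
    u,v=proj(A,[X])[0].round().astype(int);print(X,s[v,u,::-1])
E
```

```text
-0.12 [(0.543, 143), (0.546, 146), (0.549, 149), (0.552, 159), (0.555, 156), (0.558, 144), (0.561, 111), (0.564, 115), (0.567, 121), (0.57, 111), (0.573, 138), (0.576, 138), (0.579, 129), (0.582, 126), (0.585, 123), (0.588, 123), (0.591, 122), (0.594, 123), (0.597, 118), (0.6, 125), (0.603, 145), (0.606, 237), (0.609, 217), (0.612, 135), (0.615, 150), (0.618, 191)]
-0.17 [(0.543, 237), (0.546, 238), (0.549, 238), (0.552, 238), (0.555, 238), (0.558, 240), (0.561, 181), (0.564, 133), (0.567, 146), (0.57, 138), (0.573, 176), (0.576, 231), (0.579, 229), (0.582, 229), (0.585, 225), (0.588, 217), (0.591, 160), (0.594, 145), (0.597, 151), (0.6, 151), (0.603, 148), (0.606, 221), (0.609, 236), (0.612, 117), (0.615, 95), (0.618, 148)]
big 0.0
jar 0.0
rack 0.0
timer 0.0
tip 0.0
cap,body px [[276.0, 219.0], [277.0, 238.0], [278.0, 252.0]]
[0.65, 0.045, 0.085] [13 14 14]
[0.65, 0.045, 0.05] [85 42 11]
[0.65, 0.045, 0.02] [110 102  86]
```

```bash
python3 -c "
from workcell import manip
print(manip.hand_in())"
```

```text
the job is handed in; nothing more can be done
None
```

I handed the job in without a verdict; by touch the plate lies flat in its nest, the drawer is at its stop past the catch, the small bottle stands at its new spot and the other things are unmoved, but I did not re-check the stack after closing the drawer.

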